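# Brace the square reagent bottle in its holder and unscrew the cap

## Task

Keeping the square white bottle upright, stand it, its teal cap still tight, fully down in the square well of the blue holder so that it cannot turn, then unscrew the cap anticlockwise until its threads let go. Finish while still holding the cap in the gripper, level and wholly clear of the bottle, about a finger's breadth straight above the open mouth, with the bottle still fully down in the well. Leave the tube rack, beaker and tip box where they stand.

Things in the scene. Friction and masses are not known exactly. Their poses are not given: they have to be found in the camera images.
- bottle_mid (a point): Loose square wide-mouth bottle of opaque white plastic, paper label on two sides, about 0.3 kg, upright on the bench at the start. This point is on its axis, 42 mm above its underside. z is up, x and y are square to its flat sides. Body 60 x 60 mm, 84 mm tall, the lowest 5 mm drawn in to 54 x 54 mm; then a round shoulder up to 95 mm and a round neck 38 mm in diameter.
- bottle_mouth (a point): Centre of the bottle's rim, on its axis 124 mm above its underside (82 mm above bottle_mid); moves with the bottle; hidden under the cap at the start. The neck below it has a three-start right-hand thread, 43 mm over the threads.
- bottle: The same bottle; this point is the centre of its underside.
- cap_center (a point): Loose ribbed teal screw cap, 51 mm wide, 27 mm tall, 25 g, closed on the bottle at first. This point is on its axis half-way up, 13.5 mm from top and underside. z is up; a white tick on top marks its x axis. Closed, it lies 10 mm below the rim (72 mm above bottle_mid). It is tight: lock beads resist the first 0.4 rad with some 0.3 to 0.4 N m, so grip hard (40 N or more); then it turns freely.
- cap_underside (a point): The same cap: centre of the plane of its open lower edge. Anticlockwise from above loosens it. It does not climb in the first 0.4 rad, then climbs 3.5 mm a radian; the threads let go after about 2.6 rad of turning on the bottle, some 8 mm up. Then it lifts straight off and clears the rim 23 mm above its closed place. Let go part-way it stays put; pulled up too soon it lifts the bottle.
- well_floor (a point): Fixed blue holder on the bench, a square block 104 x 104 x 36 mm tall with one square well in its middle. This point is the centre of the well's floor, 10 mm above the bench. z is up, x and y are square to the well's sides. The well is 63.5 mm wide, 26 mm deep, with a sloped lead-in 3 mm wide round its mouth. The bottle fits at any quarter turn and can then turn only about 0.06 rad.
- holder: The same holder; this point is the centre of its underside, on the bench.
- tube_rack: Bystander: loose blue tube rack with small capped tubes, 66 x 130 x 60 mm tall; centre of its underside.
- beaker: Bystander: loose glass beaker, 70 mm in diameter, 88 mm tall; centre of its underside.
- tip_box: Bystander: loose grey box of pipette tips with a orange lid, 82 x 122 x 66 mm tall; centre of its underside.
Things that resemble listed ones, but are neither listed nor needed, are in the scene too. What is shaped like the part that bears cap_center but red is not meant. What is shaped like the holder but orange is not meant.

How it is judged:
By the outcome, as a careful person would: the job done as asked, in the order asked, and still so for the second after the job is handed in, while the arm keeps its last pose, push and grip.
It also fails if it takes over 58 s, if anything falls off the work surface, if the arm or the gripper's body presses on something with over 40 N, if the wrist force passes 120 N, or if a joint passes its speed limit or range.

## Robot

A 6-joint arm with a two-finger parallel gripper is mounted at the origin on the work surface. World frame = base frame: x ahead of the robot, y to its left, z up, the work surface at z = 0. Lengths are in m, angles in rad, forces in N, time in s.
With the tool pointing down it reaches from about 0.375 to 0.9 m from the base axis. Payload 3.1 kg.
Tool frame: the origin (TCP) lies between the finger pads; the fingertips stand robot.tip_extent ahead of it and the grasp point (between the pads) lies 3 mm ahead of it (robot.tip_extent is the distance from the TCP to the fingertips, in m); z points along the fingers, x is the direction in which the jaws open and shut, and the axes are right-handed (so a half turn about z gives the same grasp; the last joint's range is limited). The gripper opens to 87 mm and grips with 3 to 60 N. Pads are 19 mm wide; open, the fingers measure 117 mm over their backs; the gripper's body (75 mm by 190 mm) begins 51 mm behind the grasp point.
Start: joints at [-1.498, 0.527, 1.433, -0, 1.181, -0.178], TCP at [0.155, -0.605, 0.245] pointing down, gripper open.
Joint ranges: [-3.08, 3.08], [-0.75, 2.2], [0.22, 2.44], [-1.43, 4.57], [0, 2.65], [-2.85, 2.85]. Speed limits (rad/s): [2.79, 2.79, 3.14, 3.14, 3.14, 3.14].

## Interface

Orientations are given as a unit quaternion [x, y, z, w].
In Python, from rig import robot, cams gives the robot as it stands.
- The arm moves only by the tool carry_out, never from a script. Its argument "steps" is a list of rows, each a list of 3 entries, a list of its own where there are three numbers: the shift along the world's x, y, z in cm, then the turn about the world's z in degrees, then the closure, from 0 (fully open) to 1 (shut). In form: [[[dx, dy, dz], spin, fingers], ...]. A call has 1 to 10 rows; each row shifts and turns the pose as measured when the row begins; what a row does not reach is not made up. A row lasts 1/10 s, in which the tool goes at most 50 mm and 8.59 degrees, less where a joint would pass 70% of its speed; a pose out of reach is approached as far as the arm can. A call with a gripper value outside its range is refused whole. The fingers move at their own pace and stop on an object; "squeeze" is the grip in N (left out, the last holds). Time passes only in rows, so rows that do not move let the fingers close. It gives the time, the measured TCP pose, the force and the opening at its end, in the units of the state.
- robot.get_obs(): the state, without advancing time (a new reading comes with each control period).
- cams.camera(name): name is "side" or "top"; returns a dict with "pixels" (400x640x3 uint8, red, green, blue), "fx", "fy", "cx", "cy" (pixels), "eye" and "rotation" of the camera in the world. Camera axes: x right, y up, looking along -z (the intrinsics and any distortion apply to the point x, -y, -z); pixel columns grow to the right and rows downward; lengths in m; the calibration is good to about 2 mm. A picture is of the moment at which its call begins. There is no depth.
- robot.hand_in(): hands the job in, once; it reports no verdict.
The state is a dict: "time": time; "q": joint angles; "joint_velocities": joint speeds; "joint_torque": joint torques, N m; "position": TCP position; "tool_rot": TCP orientation; "ft_force": force on the tool from outside, world axes, zero at the start; "moment": the same for the moment, N m; "grip_width": finger opening in m.
Only numpy, scipy, OpenCV 4.12 (cv2) and the standard library are available. Lean on these libraries where they do the work, as an engineer would, in place of code of your own. Each camera call takes 0.05 s, during which the arm holds its last target. There are 200 camera calls.

## Working session

There is one attempt and no reset: what is moved stays moved. The work goes in short steps, Python scripts to look and compute and a tool call to move; the robot and the scene stay as the last step left them, time stands still between calls to the robot, and variables do not carry over. Pictures are saved under pics/ and viewed, about 8 in all and at most 12, crops included, and the job is handed in when it is done.

Besides the shell and the picture viewer there is one more tool, called after ">>>" by a JSON object that holds its "method" and its "body", one argument or row to a line. carry_out: Moves the arm, as the interface text tells. Its arguments: {"type":"object","properties":{"steps":{"type":"array"},"squeeze":{"type":"number"}},"required":["steps"]}

```bash
mkdir -p pics; ls; python3 - <<'E'
from rig import robot, cams
import cv2,json
print(robot.get_obs(), robot.tip_extent)
for n in("top","side"):
    c=cams.camera(n); cv2.imwrite(f"pics/{n}0.png",c["pixels"][:,:,::-1])
    print({k:v for k,v in c.items() if k!="pixels"})
E
```

```text
pics
{'time': 0.0, 'q': array([-1.49847980e+00,  5.28423019e-01,  1.43388969e+00, -2.36167280e-05,
        1.18139129e+00, -1.78534201e-01]), 'joint_velocities': array([-2.36276909e-04, -3.80589307e-04, -4.71063044e-05,  1.34983276e-04,
       -6.70338710e-04,  5.19083797e-04]), 'joint_torque': array([-1.63658209e-03, -4.40044284e+01, -1.76590115e+01,  6.32185838e-02,
        5.81821008e-02, -1.62730912e-04]), 'position': array([ 0.15509451, -0.60475038,  0.2436021 ]), 'tool_rot': array([ 7.90011223e-01, -6.13091473e-01, -7.13914614e-04, -7.77745052e-04]), 'ft_force': array([ 0.76318617, -0.68480435, -0.07294498]), 'moment': array([ 0.00605098, -0.07673077,  0.0060023 ]), 'grip_width': 0.08691334998882584} 0.022
{'fx': 391.5082127736151, 'fy': 391.5082127736151, 'cx': 319.4271170484443, 'cy': 201.00277315154804, 'eye': array([0.40325996, 0.01037059, 1.15543854]), 'rotation': array([ 0.04625396, -0.04440388, -0.70394697,  0.70735248])}
{'fx': 483.4496305739964, 'fy': 483.4496305739964, 'cx': 309.7672511942132, 'cy': 203.51147055970335, 'eye': array([-0.06674107,  0.81242219,  0.75495428]), 'rotation': array([-0.1559424 ,  0.44586973,  0.83982774, -0.26752855])}
```

View pics/top0.png

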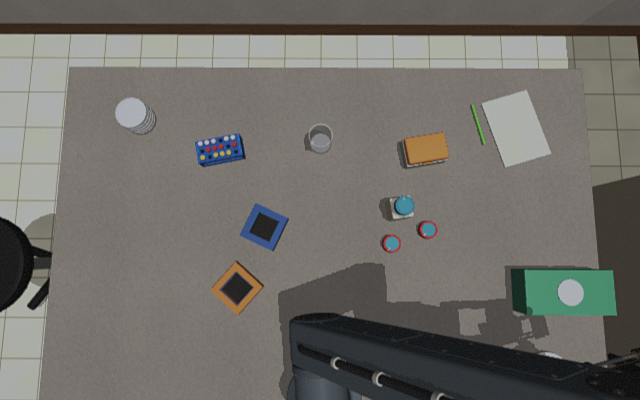

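View pics/side0.png

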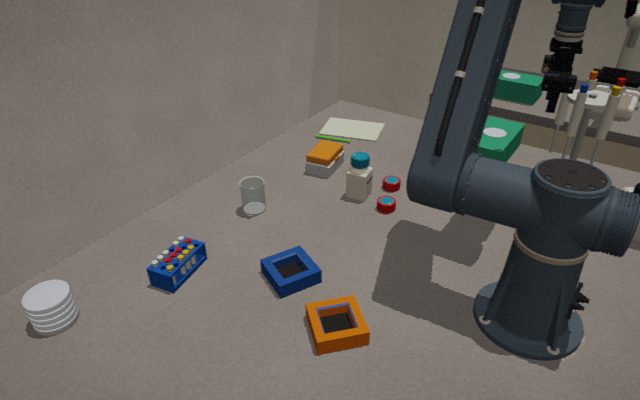

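Candidates in the top view: the teal cap on the white bottle at (402,207), against red caps lying at (391,243) and (428,230). The blue holder is at (265,227), against the orange one at (237,288). The teal-capped bottle and the blue holder fit the description. I'll fit their silhouettes in both views and confirm in a crop.

```bash
cat > h.py <<'E'
import numpy as np, cv2
from scipy.spatial.transform import Rotation as R
from scipy.optimize import minimize
from rig import robot, cams
def proj(c,P):
    p=(np.asarray(P)-c["eye"])@R.from_quat(c["rotation"]).as_matrix()
    return np.c_[c["cx"]-c["fx"]*p[:,0]/p[:,2], c["cy"]+c["fy"]*p[:,1]/p[:,2]]
def ray(c,u,v,z):
    d=R.from_quat(c["rotation"]).as_matrix()@np.array([(u-c["cx"])/c["fx"],-(v-c["cy"])/c["fy"],-1])
    return c["eye"]+d*(z-c["eye"][2])/d[2]
def mask(c,lo,hi,uv,r):
    m=cv2.inRange(cv2.cvtColor(c["pixels"],cv2.COLOR_RGB2HSV),lo,hi)
    k=np.zeros_like(m); cv2.circle(k,tuple(map(int,uv)),int(r),255,-1); m&=k
    cs,_=cv2.findContours(m,cv2.RETR_EXTERNAL,cv2.CHAIN_APPROX_NONE)
    if not cs: return m
    o=np.zeros_like(m); cv2.drawContours(o,[max(cs,key=cv2.contourArea)],-1,255,-1); return o
S=4
def hullmask(c,P,shape):
    u=cv2.convexHull(((proj(c,P)+.5)*S-.5).astype(np.float32))
    m=np.zeros((shape[0]*S,shape[1]*S),np.uint8)
    cv2.fillConvexPoly(m,np.round(u*16).astype(np.int32),255,shift=4)
    return cv2.resize(m,shape[::-1],interpolation=cv2.INTER_AREA)
def fit(pairs,model,x0,step):
    def cost(x):
        return sum(np.abs(hullmask(c,model(x),m.shape).astype(float)-m).sum()/m.sum() for c,m in pairs)
    x0=np.array(x0,float)
    sim=np.vstack([x0,x0+np.diag(step)])
    r=minimize(cost,x0,method="Nelder-Mead",options=dict(initial_simplex=sim,xatol=1e-4,fatol=1e-4))
    return r.x,r.fun
def box(x,y,a,w,z0,z1):
    s=np.array([[i,j] for i in(-1,1) for j in(-1,1)])*w/2
    s=s@np.array([[np.cos(a),np.sin(a)],[-np.sin(a),np.cos(a)]])+[x,y]
    return np.vstack([np.c_[s,np.full(4,z)] for z in(z0,z1)])
def cyl(x,y,d,z0,z1):
    t=np.linspace(0,2*np.pi,40)
    s=np.c_[x+d/2*np.cos(t),y+d/2*np.sin(t)]
    return np.vstack([np.c_[s,np.full(40,z)] for z in(z0,z1)])
TEAL=((85,90,40),(105,255,255)); BLUE=((106,120,30),(125,255,255))
E
python3 - <<'E'
from h import *
t,s=cams.camera("top"),cams.camera("side")
mt,ms=mask(t,*TEAL,(402,207),16),mask(s,*TEAL,(360,160),14)
h=[mask(t,*BLUE,(265,227),36),mask(s,*BLUE,(291,270),42)]
print([int((m>0).sum()) for m in(mt,ms,*h)])
x0=ray(t,402,207,.139); 
for pr in ([(t,mt)],[(s,ms)],[(t,mt),(s,ms)]):
    print("cap",fit(pr,lambda x:cyl(x[0],x[1],.051,.1005,.1275),x0[:2],[.01,.01]))
g=ray(t,265,227,.036); print(g)
for pr in ([(t,h[0])],[(s,h[1])],[(t,h[0]),(s,h[1])]):
    print("holder",fit(pr,lambda x:box(x[0],x[1],x[2],.104,0,.036),[*g[:2],.4],[.01,.01,.2]))
a=cv2.resize(t["pixels"][170:260,350:450],None,fx=4,fy=4,interpolation=cv2.INTER_CUBIC)
b=cv2.resize(s["pixels"][135:225,320:420],None,fx=4,fy=4,interpolation=cv2.INTER_CUBIC)
cv2.imwrite("pics/crop.png",np.hstack([a,b])[:,:,::-1])
E
```

```text
[290, 260, 1288, 2001]
cap (array([ 0.52720134, -0.21231682]), np.float64(0.16104124408384043))
cap (array([ 0.5267606 , -0.21164777]), np.float64(0.13733031674208146))
cap (array([ 0.52720889, -0.21181623]), np.float64(0.30324179539189683))
[0.47198697 0.16892256 0.036     ]
holder (array([0.47440083, 0.173665  , 1.12611226]), np.float64(0.0755175983436853))
holder (array([0.47504733, 0.1737815 , 1.10746304]), np.float64(0.0607598161703462))
holder (array([0.47500403, 0.17391043, 1.09958922]), np.float64(0.13771608593462373))
```

View pics/crop.png

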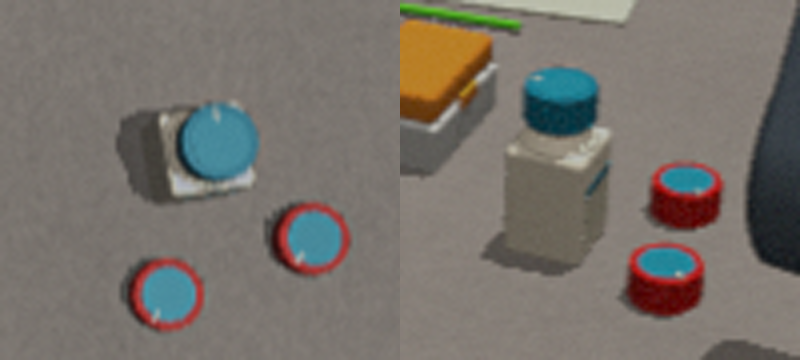

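The crop confirms it: in the left half the white bottle with the teal cap is at about (215,145), and the two red caps lie loose beside it. Next is the bottle's yaw.

```bash
python3 - <<'E'
from h import *
t,s=cams.camera("top"),cams.camera("side")
out=[]
for c,uv,r in((t,(401,207),20),(s,(359,174),32)):
    hsv=cv2.cvtColor(c["pixels"],cv2.COLOR_RGB2HSV).astype(int)
    out.append(hsv)
ref=cams
# edge-based yaw: side-view corners of body top (z=.084)
L,F,Rr=[ray(s,*p,.084) for p in((346.75,172.5),(366.3,176.2),(372.5,167.5))]
for a,b in((L,F),(F,Rr)): d=(b-a)[:2]; print("edge len",np.linalg.norm(d),"ang",np.degrees(np.arctan2(d[1],d[0])))
# projected wireframes for candidate
x,y=.527,-.212
def col(c,b): 
    # bright/low-sat bottle or teal vs bench
    p=c["pixels"].astype(int); bench=np.median(p[190:230,440:500].reshape(-1,3),0) if c is t else np.median(p[215:235,340:370].reshape(-1,3),0)
    return p,bench
pr=[]
for c,uv,r in((t,(402,207),17),(s,(359,176),30)):
    g=cv2.GaussianBlur(c["pixels"],(0,0),.1)
    m=np.full(g.shape[:2],cv2.GC_BGD,np.uint8)
    hull=hullmask(c,np.vstack([cyl(x,y,.085,0,.084),cyl(x,y,.055,.1,.13)]),m.shape)>0
    core=hullmask(c,np.vstack([cyl(x,y,.05,.01,.084),cyl(x,y,.045,.1,.126)]),m.shape)>250
    m[cv2.dilate(hull.astype(np.uint8),np.ones((7,7)))>0]=cv2.GC_PR_BGD
    m[hull]=cv2.GC_PR_FGD; m[core]=cv2.GC_FGD
    cv2.grabCut(np.ascontiguousarray(c["pixels"]),m,None,np.zeros((1,65)),np.zeros((1,65)),6,cv2.GC_INIT_WITH_MASK)
    pr.append((c,((m==1)|(m==3)).astype(np.uint8)*255))
def union(c,v,shape):
    return np.maximum(hullmask(c,box(*v,.060,.005,.084),shape),hullmask(c,cyl(v[0],v[1],.051,.1005,.1275),shape))
for name,pp in(("top",pr[:1]),("side",pr[1:]),("both",pr)):
    res=[(sum(np.abs(union(c,(x,y,np.radians(a)),m.shape).astype(float)-m).sum()/m.sum() for c,m in pp),a) for a in range(-45,45,3)]
    print(name,[(round(float(q),3),a) for q,a in sorted(res)[:4]])
q=robot.get_obs(); A=R.from_quat(q["tool_rot"]).as_matrix(); print("tool x",np.degrees(np.arctan2(A[1,0],A[0,0])),A[:,2])
ims=[]
for (c,m),(u,v) in zip(pr,((402,200),(360,178))):
    im=c["pixels"].copy(); im=cv2.resize(im[v-45:v+45,u-50:u+50],None,fx=4,fy=4)
    for a,clr in((5,(255,0,0)),(15,(0,255,0))):
        P=proj(c,box(x,y,np.radians(a),.06,.005,.084))
        Q=((P-[u-50,v-45]+.5)*4).astype(int)
        for k in(0,4): cv2.polylines(im,[Q[[k,k+1,k+3,k+2]].reshape(-1,1,2)],True,clr,1)
    ims.append(im)
cv2.imwrite("pics/yaw.png",np.hstack(ims)[:,:,::-1])
E
```

```text
edge len 0.05637331520269426 ang -167.1760447020181
edge len 0.05212213079227692 ang -78.86781082462896
top [(0.22, 12), (0.221, 9), (0.224, 15), (0.228, 6)]
side [(0.14, 15), (0.144, 18), (0.151, 12), (0.156, 21)]
both [(0.364, 15), (0.371, 12), (0.376, 18), (0.384, 9)]
tool x -75.63422532689003 [-3.49947387e-05  7.65243532e-04 -9.99999707e-01]
```

View pics/yaw.png

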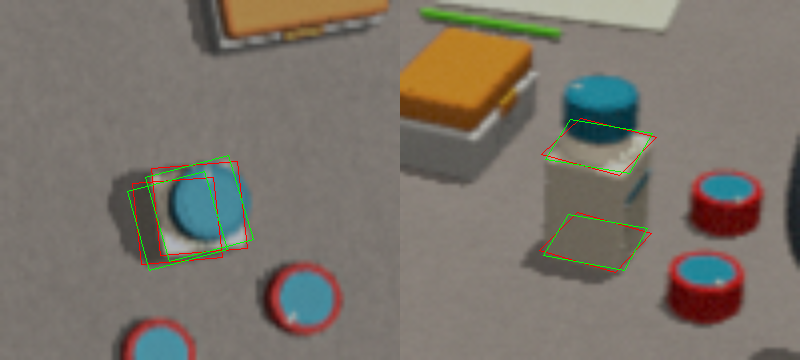

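The crop shows the body's top face matching a 12 ± 3° yaw; its dark left side is in shade. I'll grip the body across its flats with the jaw axis at -78°. That aligns the bottle to the jaws.

>>> {"method": "carry_out", "body": {
  "steps": [
    [[3.5,3.5,0],-2.4,0],
    [[3.5,3.5,0],0,0],
    [[3.5,3.5,0],0,0],
    [[3.5,3.5,0],0,0],
    [[3.5,3.5,0],0,0],
    [[3.5,3.5,0],0,0],
    [[3.5,3.5,0],0,0],
    [[3.5,3.5,0],0,0],
    [[3.5,3.5,0],0,0],
    [[3.5,3.5,0],0,0]
  ]
}}

```text
time: 1.3
position: [0.5049, -0.2543, 0.2447]
tool_rot: [0.772, -0.636, 0.003, 0.002]
ft_force: [1.2, -1.7, 0.3]
grip_width: 0.087
```

>>> {"method": "carry_out", "body": {
  "steps": [
    [[2.2,4.2,0],0.5,0],
    [[0,0,-3],0,0],
    [[0,0,-3],0,0],
    [[0,0,0],0,0]
  ]
}}

```text
time: 1.7
position: [0.5341, -0.2039, 0.1852]
tool_rot: [0.778, -0.628, 0.007, 0.001]
ft_force: [-0.1, -0.2, 0.1]
grip_width: 0.0874
```

```bash
python3 - <<'E'
from h import *
q=robot.get_obs(); A=R.from_quat(q["tool_rot"]).as_matrix(); print(q["time"],q["position"],np.degrees(np.arctan2(A[1,0],A[0,0])))
c=cams.camera("side"); u,v=360,160
cv2.imwrite("pics/s1.png",cv2.resize(c["pixels"][v-70:v+70,u-90:u+90],None,fx=4,fy=4)[:,:,::-1])
E
```

```text
1.7 [ 0.53412806 -0.20391413  0.18516446] -77.75658838131984
```

View pics/s1.png

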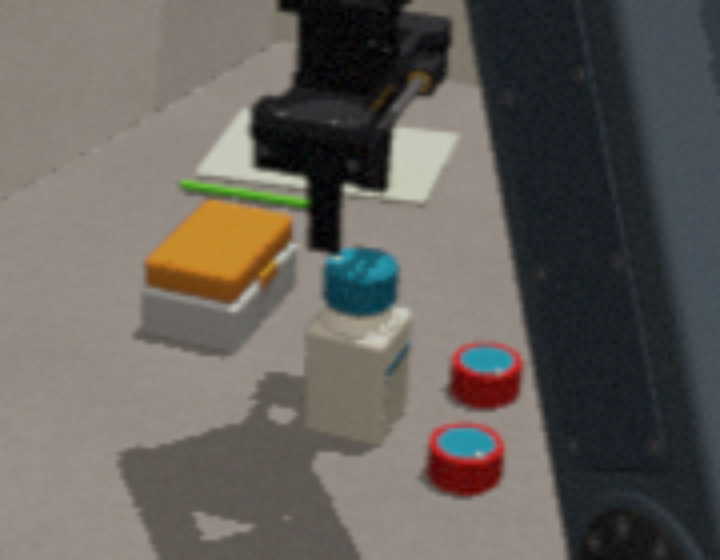

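The view shows the near finger above and behind the cap at (325,240), with the jaws straddling the bottle along y. I'll correct the offset and then descend.

>>> {"method": "carry_out", "body": {
  "steps": [
    [[-0.7,-0.8,0],0,0],
    [[0,0,0],0,0],
    [[0,0,-2],0,0],
    [[0,0,0],0,0]
  ]
}}

```text
time: 2.15
position: [0.5294, -0.2179, 0.1722]
tool_rot: [0.777, -0.629, 0.014, 0.0]
ft_force: [-0.9, 0.3, 0.3]
grip_width: 0.0868
```

>>> {"method": "carry_out", "body": {
  "steps": [
    [[-0.2,0.6,0],0,0],
    [[0,0,0],0,0],
    [[0,0,0],0,0]
  ]
}}

```text
time: 2.45
position: [0.5284, -0.2136, 0.1758]
tool_rot: [0.776, -0.63, 0.017, 0.0]
ft_force: [0.8, -0.0, 0.3]
grip_width: 0.0871
```

```bash
python3 - <<'E'
from h import *
q=robot.get_obs(); print(q["time"],q["position"],q["tool_rot"],R.from_quat(q["tool_rot"]).as_matrix()[:,2])
E
```

```text
2.45 [ 0.52836965 -0.21363432  0.17576792] [ 7.76276202e-01 -6.30176362e-01  1.65229943e-02  3.33866770e-05] [ 0.02561074 -0.02087664 -0.99945398]
```

>>> {"method": "carry_out", "body": {
  "steps": [
    [[0,0,0],0,0],
    [[0,0,0],0,0],
    [[0,0,0],0,0]
  ]
}}

```text
time: 2.75
position: [0.529, -0.2139, 0.1772]
tool_rot: [0.776, -0.63, 0.018, -0.0]
ft_force: [-0.5, -0.0, 0.1]
grip_width: 0.0874
```

```bash
cat > o.py <<'E'
from h import *
q=robot.get_obs();A=R.from_quat(q["tool_rot"]).as_matrix(); print(q["time"],q["position"].round(4),"zaxis",A[:2,2].round(4),"ang",np.degrees(np.arctan2(A[1,0],A[0,0])).round(2),"F",q["ft_force"].round(1),"M",q["moment"].round(2),"w",round(q["grip_width"],4),"q6",q["q"][5].round(2))
E
python3 o.py
```

```text
2.75 [ 0.529  -0.2139  0.1772] zaxis [ 0.0278 -0.0223] ang -78.14 F [-0.5 -0.   0.1] M [0.01 0.01 0.02] w 0.0874 q6 0.79
```

>>> {"method": "carry_out", "body": {
  "steps": [
    [[0,0,3],0,0],
    [[0,0,3],0,0]
  ]
}}

```text
time: 2.95
position: [0.5263, -0.2121, 0.2341]
tool_rot: [0.776, -0.63, 0.012, 0.0]
ft_force: [0.4, -0.7, -0.2]
grip_width: 0.0869
```

```bash
python3 o.py
```

```text
2.95 [ 0.5263 -0.2121  0.2341] zaxis [ 0.0183 -0.0161] ang -78.13 F [ 0.4 -0.7 -0.2] M [0.02 0.03 0.02] w 0.0869 q6 0.79
```

>>> {"method": "carry_out", "body": {
  "steps": [
    [[0,0,0],0,0],
    [[0,0,0],0,0],
    [[0,0,0],0,0],
    [[0,0,0],0,0]
  ]
}}

```text
time: 3.35
position: [0.5275, -0.2126, 0.2362]
tool_rot: [0.776, -0.63, 0.015, 0.0]
ft_force: [-1.1, 0.4, -0.3]
grip_width: 0.0873
```

```bash
python3 o.py
```

```text
3.35 [ 0.5275 -0.2126  0.2362] zaxis [ 0.0227 -0.019 ] ang -78.11 F [-1.1  0.4 -0.3] M [ 0.01 -0.    0.01] w 0.0873 q6 0.79
```

Each row picks up a small outward tilt, from lag and gravity offset. Spin is about world z, so a half turn carries the accumulated tilt inward, and the descent then cancels it. I'll flip the jaws by 180°, which gives the same grasp.

>>> {"method": "carry_out", "body": {
  "steps": [
    [[0,0,0],8.5,0],
    [[0,0,0],8.5,0],
    [[0,0,0],8.5,0],
    [[0,0,0],8.5,0],
    [[0,0,0],8.5,0],
    [[0,0,0],8.5,0],
    [[0,0,0],8.5,0],
    [[0,0,0],8.5,0],
    [[0,0,0],8.5,0],
    [[0,0,0],8.5,0]
  ]
}}

```text
time: 4.35
position: [0.5217, -0.2091, 0.2237]
tool_rot: [0.997, 0.07, -0.0, -0.01]
ft_force: [0.0, 0.1, 0.2]
grip_width: 0.0868
```

```bash
python3 o.py
```

```text
4.35 [ 0.5217 -0.2091  0.2237] zaxis [-0.0014  0.0198] ang 8.08 F [0.  0.1 0.2] M [-0.03 -0.1  -0.02] w 0.0868 q6 -0.74
```

>>> {"method": "carry_out", "body": {
  "steps": [
    [[0,0,0],8.5,0],
    [[0,0,0],8.5,0],
    [[0,0,0],8.5,0],
    [[0,0,0],8.5,0],
    [[0,0,0],8.5,0],
    [[0,0,0],8.5,0],
    [[0,0,0],8.5,0],
    [[0,0,0],8.5,0],
    [[0,0,0],8.5,0],
    [[0,0,0],8.5,0]
  ]
}}

```text
time: 5.35
position: [0.516, -0.206, 0.2112]
tool_rot: [0.682, 0.731, -0.015, -0.015]
ft_force: [-0.7, 0.4, -0.0]
grip_width: 0.0871
```

```bash
python3 o.py
```

```text
5.35 [ 0.516  -0.206   0.2112] zaxis [-0.0419 -0.002 ] ang 94.02 F [-0.7  0.4 -0. ] M [ 0.03 -0.17 -0.04] w 0.0871 q6 -2.2
```

>>> {"method": "carry_out", "body": {
  "steps": [
    [[1.1,-0.6,0],4,0],
    [[0,0,-2],4,0],
    [[0,0,-2],0,0]
  ]
}}

```text
time: 5.65
position: [0.5276, -0.2121, 0.1697]
tool_rot: [0.626, 0.78, -0.016, -0.013]
ft_force: [0.4, 0.1, -0.9]
grip_width: 0.0869
```

```bash
python3 o.py
```

```text
5.65 [ 0.5276 -0.2121  0.1697] zaxis [-0.0408 -0.0088] ang 102.54 F [ 0.4  0.1 -0.9] M [ 0.11 -0.17 -0.02] w 0.0869 q6 -2.33
```

>>> {"method": "carry_out", "body": {
  "steps": [
    [[0,0,-3],0,0],
    [[0,0,-3],0,0],
    [[0,0,-2],0,0]
  ]
}}

```text
time: 5.95
position: [0.5269, -0.2117, 0.0847]
tool_rot: [0.625, 0.78, -0.016, -0.014]
ft_force: [-0.2, -0.9, 0.3]
grip_width: 0.0872
```

```bash
python3 o.py
```

```text
5.95 [ 0.5269 -0.2117  0.0847] zaxis [-0.0425 -0.0077] ang 102.55 F [-0.2 -0.9  0.3] M [ 0.15 -0.19  0.01] w 0.0872 q6 -2.33
```

>>> {"method": "carry_out", "body": {
  "steps": [
    [[0,0,0.2],0,1],
    [[0,0,0],0,1],
    [[0,0,0],0,1],
    [[0,0,0],0,1]
  ],
  "squeeze": 35
}}

```text
time: 6.35
position: [0.5248, -0.2105, 0.0838]
tool_rot: [0.625, 0.78, -0.017, -0.018]
ft_force: [-0.3, -2.3, 1.9]
grip_width: 0.0631
```

```bash
python3 o.py
```

```text
6.35 [ 0.5248 -0.2105  0.0838] zaxis [-0.0493 -0.0036] ang 102.55 F [-0.3 -2.3  1.9] M [-0.51 -0.16 -0.04] w 0.0631 q6 -2.33
```

>>> {"method": "carry_out", "body": {
  "steps": [
    [[0,0,0],0,1],
    [[0,0,0],0,1]
  ]
}}

```text
time: 6.55
position: [0.5256, -0.211, 0.0853]
tool_rot: [0.625, 0.78, -0.017, -0.017]
ft_force: [-0.6, 0.2, -2.8]
grip_width: 0.0603
```

```bash
python3 o.py
```

```text
6.55 [ 0.5256 -0.211   0.0853] zaxis [-0.0468 -0.005 ] ang 102.55 F [-0.6  0.2 -2.8] M [ 0.14 -0.14 -0.01] w 0.0603 q6 -2.33
```

>>> {"method": "carry_out", "body": {
  "steps": [
    [[0,0,1.5],0,1],
    [[0,0,3],0,1],
    [[0,0,3],0,1],
    [[0,0,3],0,1],
    [[0,0,1.5],0,1]
  ]
}}

```text
time: 7.05
position: [0.5221, -0.2085, 0.2071]
tool_rot: [0.625, 0.78, -0.017, -0.021]
ft_force: [0.8, -0.2, -2.5]
grip_width: 0.0603
```

```bash
python3 o.py
```

```text
7.05 [ 0.5221 -0.2085  0.2071] zaxis [-0.0542  0.0005] ang 102.52 F [ 0.8 -0.2 -2.5] M [ 0.1  -0.21 -0.01] w 0.0603 q6 -2.34
```

>>> {"method": "carry_out", "body": {
  "steps": [
    [[-0.2,1.5,0],-2,1],
    [[-0.4,3,0],-4,1],
    [[-0.4,3.5,0],-5,1],
    [[-0.5,4,0],-5,1],
    [[-0.5,4,0],-5,1],
    [[-0.5,4,0],-5,1],
    [[-0.5,4,0],-5,1],
    [[-0.4,3.5,0],-5,1],
    [[-0.4,3,0],-3,1],
    [[0,0,0],0,1]
  ]
}}

```text
time: 8.05
position: [0.4808, 0.1052, 0.2137]
tool_rot: [0.859, 0.512, -0.009, -0.02]
ft_force: [0.5, -0.2, -2.7]
grip_width: 0.0601
```

```bash
python3 o.py
```

```text
8.05 [0.4808 0.1052 0.2137] zaxis [-0.0364  0.0248] ang 61.59 F [ 0.5 -0.2 -2.7] M [ 0.03 -0.18 -0.02] w 0.0601 q6 -1.12
```

>>> {"method": "carry_out", "body": {
  "steps": [
    [[-0.2,3,-0.5],1,1],
    [[-0.2,2.5,-0.5],0.8,1],
    [[-0.1,1,0],0,1],
    [[0,0,0],0,1]
  ]
}}

```text
time: 8.45
position: [0.4755, 0.1712, 0.2044]
tool_rot: [0.85, 0.527, -0.009, -0.018]
ft_force: [-0.6, -0.1, -3.2]
grip_width: 0.0602
```

```bash
python3 o.py; python3 - <<'E'
from h import *
t,s=cams.camera("top"),cams.camera("side")
# refit holder where visible; bottle corners in side
h=mask(s,*BLUE,(291,270),42)
cv2.imwrite("pics/s2.png",cv2.resize(s["pixels"][140:320,200:380],None,fx=3.3,fy=3.3)[:,:,::-1])
E
```

```text
8.45 [0.4755 0.1712 0.2044] zaxis [-0.0351  0.0216] ang 63.62 F [-0.6 -0.1 -3.2] M [ 0.01 -0.18 -0.02] w 0.0602 q6 -1.02
```

View pics/s2.png

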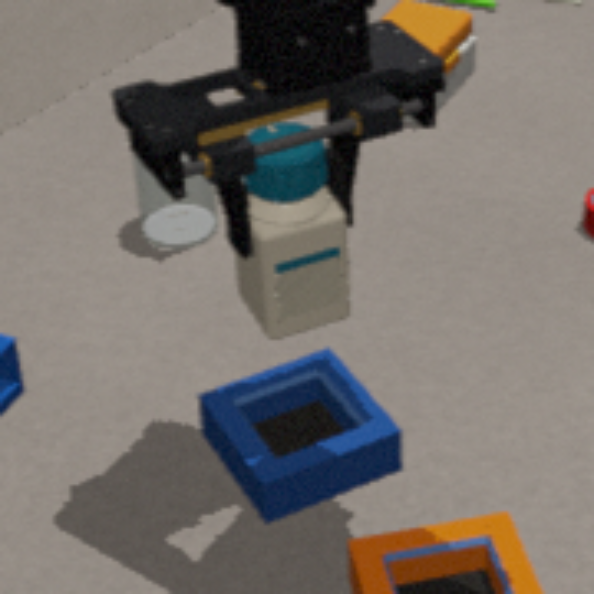

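The bottle hangs upright above the blue holder (300,430), its faces parallel to the well. I'll lower it.

>>> {"method": "carry_out", "body": {
  "steps": [
    [[0,0.25,-1.5],0,1],
    [[0,0,-2.5],0,1],
    [[0,0,-2.5],0,1],
    [[0,0,-0.8],0,1],
    [[0,0,0],0,1]
  ]
}}

```text
time: 9.05
position: [0.4799, 0.1665, 0.1319]
tool_rot: [0.852, 0.524, -0.007, -0.016]
ft_force: [1.2, 1.1, -1.5]
grip_width: 0.0602
```

```bash
python3 o.py
```

```text
9.05 [0.4799 0.1665 0.1319] zaxis [-0.0275  0.0198] ang 63.16 F [ 1.2  1.1 -1.5] M [-0.01 -0.15  0.02] w 0.0602 q6 -1.02
```

>>> {"method": "carry_out", "body": {
  "steps": [
    [[-0.5,0.7,0],0,1],
    [[0,0,0],0,1]
  ]
}}

```text
time: 9.25
position: [0.4757, 0.173, 0.1331]
tool_rot: [0.852, 0.523, -0.006, -0.015]
ft_force: [0.2, 0.1, -2.4]
grip_width: 0.0603
```

```bash
python3 o.py
```

```text
9.25 [0.4757 0.173  0.1331] zaxis [-0.0258  0.02  ] ang 63.04 F [ 0.2  0.1 -2.4] M [ 0.04 -0.2  -0.05] w 0.0603 q6 -1.01
```

>>> {"method": "carry_out", "body": {
  "steps": [
    [[-0.1,0.1,-1],0,1],
    [[-0.1,0.1,-1],0,1],
    [[0,0,0],0,1]
  ]
}}

```text
time: 9.55
position: [0.4745, 0.1759, 0.1146]
tool_rot: [0.852, 0.523, -0.003, -0.014]
ft_force: [-0.3, 0.0, -1.9]
grip_width: 0.0599
```

```bash
python3 o.py
```

```text
9.55 [0.4745 0.1759 0.1146] zaxis [-0.0209  0.0207] ang 63.1 F [-0.3  0.  -1.9] M [-0.16 -0.09 -0.08] w 0.0599 q6 -1.01
```

>>> {"method": "carry_out", "body": {
  "steps": [
    [[0,-0.1,-0.8],0,1],
    [[0,-0.1,-0.7],0,1],
    [[0,0,-0.4],0,1]
  ]
}}

```text
time: 9.85
position: [0.4694, 0.1751, 0.0966]
tool_rot: [0.852, 0.524, -0.007, -0.017]
ft_force: [0.7, 0.2, -1.7]
grip_width: 0.0599
```

```bash
python3 o.py
```

```text
9.85 [0.4694 0.1751 0.0966] zaxis [-0.03    0.0217] ang 63.18 F [ 0.7  0.2 -1.7] M [ 0.15 -0.26  0.02] w 0.0599 q6 -1.01
```

>>> {"method": "carry_out", "body": {
  "steps": [
    [[0.2,0,-0.3],0,1],
    [[0.1,0,-0.3],0,1]
  ]
}}

```text
time: 10.05
position: [0.4732, 0.1745, 0.0925]
tool_rot: [0.851, 0.525, -0.007, -0.016]
ft_force: [-2.6, -5.0, 32.0]
grip_width: 0.0597
```

```bash
python3 o.py
```

```text
10.05 [0.4732 0.1745 0.0925] zaxis [-0.0292  0.0197] ang 63.38 F [-2.6 -5.  32. ] M [-0.81  0.95  0.3 ] w 0.0597 q6 -1.02
```

On the floor, with a 32 N push. I'll release, rise and look.

>>> {"method": "carry_out", "body": {
  "steps": [
    [[0,0,0.2],0,0],
    [[0,0,0],0,0],
    [[0,0,0],0,0],
    [[0,0,0],0,0],
    [[0,0,3],0,0],
    [[0,0,3],0,0],
    [[0,0,3],0,0],
    [[0,0,0],0,0]
  ]
}}

```text
time: 10.85
position: [0.4764, 0.1737, 0.185]
tool_rot: [0.851, 0.525, -0.007, -0.015]
ft_force: [-0.2, -0.4, -0.4]
grip_width: 0.0871
```

```bash
python3 o.py; python3 - <<'E'
from h import *
s=cams.camera("side"); t=cams.camera("top")
x,y=.475,.174
for c,nm in((s,"side"),(t,"top")):
    uv=proj(c,[[x,y,.124]])[0]; m=mask(c,*TEAL,uv,30); print(nm,uv.round(1),(m>0).sum(), fit([(c,m)],lambda v:cyl(v[0],v[1],.051,.1105,.1375),[x,y],[.01,.01]) if m.any() else "")
m=mask(s,*TEAL,proj(s,[[x,y,.124]])[0],30)
ext=lambda z:(np.nonzero(m)[0].min(),np.nonzero(m)[0].max())
print("rows seen",ext(0))
for dz in(0,.005,.01): 
    k=hullmask(s,cyl(x,y,.051,.1105+dz,.1375+dz),m.shape)>127; print(dz,np.nonzero(k)[0].min(),np.nonzero(k)[0].max())
cv2.imwrite("pics/s3.png",cv2.resize(s["pixels"][140:320,200:380],None,fx=3.3,fy=3.3)[:,:,::-1])
E
```

```text
10.85 [0.4764 0.1737 0.185 ] zaxis [-0.0272  0.0185] ang 63.35 F [-0.2 -0.4 -0.4] M [-0.   -0.21 -0.01] w 0.0871 q6 -1.01
side [287.8 233. ] 445 (array([0.4757559 , 0.17206433]), np.float64(0.13588014981273408))
top [258.4 223.8] 0 
rows seen (np.int64(222), np.int64(244))
0 221 245
0.005 220 243
0.01 218 241
```

View pics/s3.png

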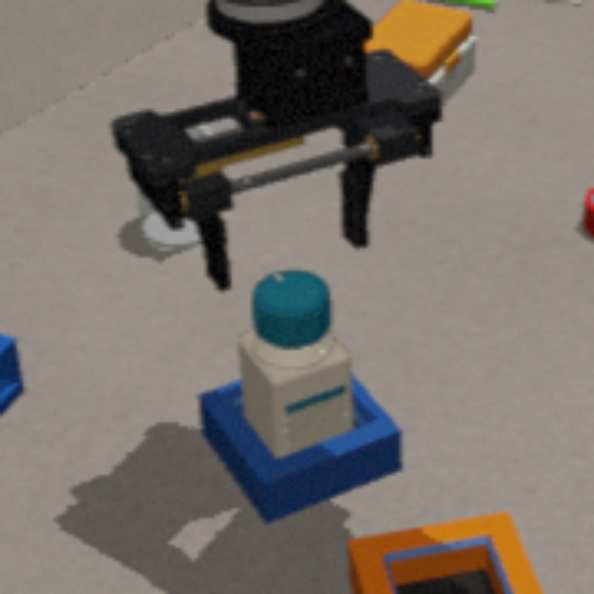

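The bottle sits fully down in the well: the cap's pixel rows 222–244 agree with the 221–245 predicted for seated. I'll wind the wrist back clockwise for unscrewing range.

>>> {"method": "carry_out", "body": {
  "steps": [
    [[0,0,0.1],-8.5,0],
    [[0,0,0.1],-8.5,0],
    [[0,0,0.1],-8.5,0],
    [[0,0,0.1],-8.5,0],
    [[0,0,0.1],-8.5,0],
    [[0,0,0.1],-8.5,0],
    [[0,0,0.1],-8.5,0],
    [[0,0,0.1],-8.5,0],
    [[0,0,0.1],-8.5,0],
    [[0,0,0.1],-8.5,0]
  ]
}}

```text
time: 11.95
position: [0.4634, 0.1717, 0.1757]
tool_rot: [0.98, -0.198, -0.011, -0.023]
ft_force: [-0.5, 0.1, 0.0]
grip_width: 0.0871
```

```bash
python3 o.py
```

```text
11.95 [0.4634 0.1717 0.1757] zaxis [-0.012  0.05 ] ang -22.85 F [-0.5  0.1  0. ] M [-0.05 -0.09  0.01] w 0.0871 q6 0.45
```

>>> {"method": "carry_out", "body": {
  "steps": [
    [[1.1,0.15,0],0,0],
    [[0,0,-2],0,0],
    [[0,0,-2],0,0],
    [[0,0,0],0,0]
  ]
}}

```text
time: 12.35
position: [0.4754, 0.1731, 0.1306]
tool_rot: [0.981, -0.194, -0.013, -0.023]
ft_force: [-1.4, -0.3, 0.1]
grip_width: 0.0869
```

```bash
python3 o.py
```

```text
12.35 [0.4754 0.1731 0.1306] zaxis [-0.017   0.0493] ang -22.34 F [-1.4 -0.3  0.1] M [-0.08 -0.07  0.02] w 0.0869 q6 0.44
```

>>> {"method": "carry_out", "body": {
  "steps": [
    [[0,0,0],0,1],
    [[0,0,0],0,1],
    [[0,0,0],0,1],
    [[0,0,0],0,1],
    [[0,0,0],0,1],
    [[0,0,0],0,1]
  ],
  "squeeze": 55
}}

```text
time: 12.95
position: [0.4772, 0.1733, 0.1317]
tool_rot: [0.981, -0.192, -0.012, -0.023]
ft_force: [0.7, 0.6, -2.6]
grip_width: 0.0506
```

```bash
python3 o.py
```

```text
12.95 [0.4772 0.1733 0.1317] zaxis [-0.0151  0.0494] ang -22.08 F [ 0.7  0.6 -2.6] M [-0.06 -0.08 -0.01] w 0.0506 q6 0.43
```

>>> {"method": "carry_out", "body": {
  "steps": [
    [[0,0,0],8,1],
    [[0,0,0],8,1],
    [[0,0,0],8,1],
    [[0,0,0],8,1]
  ]
}}

```text
time: 13.35
position: [0.4761, 0.1736, 0.1319]
tool_rot: [0.995, 0.094, -0.019, -0.019]
ft_force: [-0.2, 1.2, -0.8]
grip_width: 0.0506
```

```bash
python3 o.py
```

```text
13.35 [0.4761 0.1736 0.1319] zaxis [-0.0413  0.0344] ang 10.87 F [-0.2  1.2 -0.8] M [ 0.18 -0.17 -0.03] w 0.0506 q6 -0.12
```

>>> {"method": "carry_out", "body": {
  "steps": [
    [[0,0,0.05],8.4,1],
    [[0,0,0.05],8.4,1],
    [[0,0,0.05],8.4,1],
    [[0,0,0.05],8.4,1],
    [[0,0,0.05],8.4,1]
  ]
}}

```text
time: 13.85
position: [0.4753, 0.1738, 0.1346]
tool_rot: [0.891, 0.453, -0.025, -0.011]
ft_force: [-0.4, -0.7, -1.2]
grip_width: 0.0505
```

```bash
python3 o.py
```

```text
13.85 [0.4753 0.1738 0.1346] zaxis [-0.0549 -0.0024] ang 53.88 F [-0.4 -0.7 -1.2] M [ 0.09 -0.21  0.01] w 0.0505 q6 -0.82
```

>>> {"method": "carry_out", "body": {
  "steps": [
    [[0,0,0.06],8.4,1],
    [[0,0,0.05],8.4,1],
    [[0,0,0.05],8.4,1],
    [[0,0,0.05],8.4,1],
    [[0,0,0.05],8.4,1],
    [[0,0,0.05],8.4,1],
    [[0,0,0.05],8.4,1],
    [[0,0,0.05],8.4,1]
  ]
}}

```text
time: 14.65
position: [0.474, 0.1739, 0.1387]
tool_rot: [0.48, 0.877, -0.028, 0.004]
ft_force: [0.8, -0.6, -1.0]
grip_width: 0.0507
```

```bash
python3 o.py
```

```text
14.65 [0.474  0.1739 0.1387] zaxis [-0.0193 -0.0531] ang 122.65 F [ 0.8 -0.6 -1. ] M [ 0.14 -0.12 -0.03] w 0.0507 q6 -1.93
```

>>> {"method": "carry_out", "body": {
  "steps": [
    [[0,0,0.05],8.4,1],
    [[0,0,0.05],8.4,1],
    [[0,0,0.03],8.4,1],
    [[0,0,0.03],8.4,1]
  ]
}}

```text
time: 15.05
position: [0.4743, 0.174, 0.1412]
tool_rot: [0.199, 0.98, -0.025, 0.013]
ft_force: [-0.4, 0.3, -0.1]
grip_width: 0.0507
```

```bash
python3 o.py
```

```text
15.05 [0.4743 0.174  0.1412] zaxis [ 0.0158 -0.0544] ang 157.03 F [-0.4  0.3 -0.1] M [ 0.18 -0.06  0.06] w 0.0507 q6 -2.52
```

>>> {"method": "carry_out", "body": {
  "steps": [
    [[0,0,0.4],0,1],
    [[0,0,0.4],0,1]
  ]
}}

```text
time: 15.25
position: [0.4739, 0.174, 0.1496]
tool_rot: [0.201, 0.979, -0.025, 0.013]
ft_force: [0.0, -0.2, 0.5]
grip_width: 0.0502
```

```bash
python3 o.py
```

```text
15.25 [0.4739 0.174  0.1496] zaxis [ 0.0154 -0.0542] ang 156.87 F [ 0.  -0.2  0.5] M [ 0.15 -0.1  -0.04] w 0.0502 q6 -2.52
```

No bottle weight on the wrist, so the threads have let go. I'll lift to about 16 mm above the mouth.

>>> {"method": "carry_out", "body": {
  "steps": [
    [[0,0,0.7],0,1],
    [[0,0,0.8],0,1],
    [[0.05,0,0.6],0,1],
    [[0,0,0],0,1]
  ]
}}

```text
time: 15.65
position: [0.4752, 0.1742, 0.1739]
tool_rot: [0.203, 0.979, -0.025, 0.014]
ft_force: [-0.9, -0.0, -0.0]
grip_width: 0.0507
```

```bash
python3 o.py; python3 - <<'E'
from h import *
s=cams.camera("side")
p=robot.get_obs()["position"]; uv=proj(s,[p])[0]; m=mask(s,*TEAL,uv,30)
print((m>0).sum(),fit([(s,m)],lambda v:cyl(v[0],v[1],.051,p[2]-.0212,p[2]+.0058),p[:2],[.01,.01]))
cv2.imwrite("pics/s4.png",cv2.resize(s["pixels"][160:310,220:370],None,fx=4,fy=4,interpolation=cv2.INTER_CUBIC)[:,:,::-1])
E
```

```text
15.65 [0.4752 0.1742 0.1739] zaxis [ 0.0178 -0.0539] ang 156.57 F [-0.9 -0.  -0. ] M [ 0.19 -0.08 -0.04] w 0.0507 q6 -2.52
210 (array([0.47689721, 0.17495114]), np.float64(1.4917833800186742))
```

View pics/s4.png

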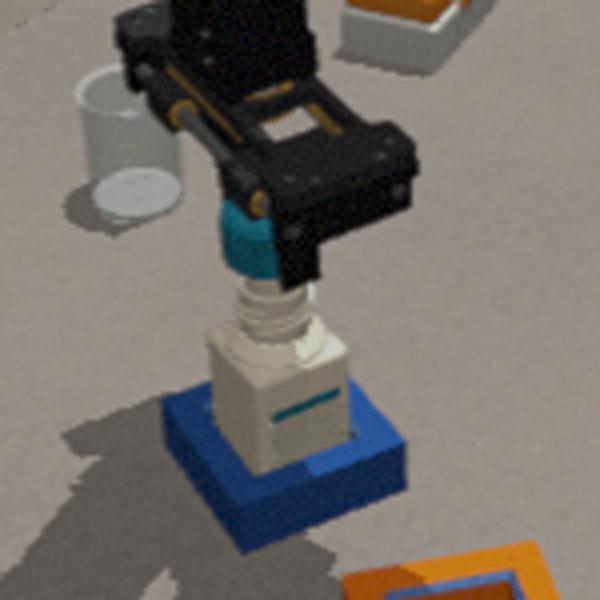

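The cap at (250,240) is clear above the exposed threads at (275,305). The bottle is seated in the blue well and the beaker hasn't moved. Handing in.

```bash
python3 o.py; python3 -c "
from rig import robot; print(robot.hand_in())"
```

```text
15.7 [0.475  0.1741 0.1736] zaxis [ 0.0171 -0.054 ] ang 156.57 F [ 1.  -0.5 -0.1] M [ 0.17 -0.01  0.  ] w 0.0504 q6 -2.52
the job is handed in; nothing more can be done
None
```

The job is handed in at 15.7 s. The bottle stands in the blue holder's well with its cap unscrewed, and the gripper is still holding the cap above the open mouth.

- **Placing:** I gripped the bottle across its flats, carried it upright and pressed it onto the well floor with about 32 N. The side view afterwards matched a fully seated bottle: cap in pixel rows 222–244, against 221–245 predicted.
- **Unscrewing:** I gripped the cap with 55 N and turned it anticlockwise about 179°, following the climb. On lifting, the wrist carried no bottle weight, so the threads had let go.
- **Final pose:** The cap's underside is about 18 mm above the mouth and within about 2 mm of the bottle's axis by TCP position. The last picture shows bare threads under the cap, with the bottle still down in the well.

Checks that disagreed or were weak:
- **Tool tilt:** The gripper drifted to about 3° off vertical over the moves. It was already tilted that way when it took the level cap, and only about 0.3° was added since, so I judge the cap level. I did not measure that directly.
- **Last cap fit:** The final silhouette fit was unreliable because the fingers hid part of the cap (residual 1.5).
- **Bystanders:** The last picture shows the beaker where it stood. I did not measure the tube rack or tip box again, but nothing was moved near them.

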